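# Load a relay on the test slide and index it to the test head

## Robot

A 6-joint arm with a two-finger parallel gripper is mounted at the origin on a cart in front of the work surface, level with it; the furniture and walls round the work are solid. World frame = base frame: x ahead of the robot, y to its left, z up, the work surface at z = 0. Lengths are in m, angles in rad, forces in N, time in s.
With the tool pointing down it reaches from about 0.35 to 0.775 m from the base axis. Payload 7.3 kg.
Tool frame: the origin (TCP) lies midway between the tips of the shut fingers; the grasp point (between the pads) lies 19 mm behind it; z points along the fingers, y is the line along which they close (so a half turn about z gives the same grasp; the last joint's range is limited). The gripper opens to 92 mm and grips with 3 to 60 N. Pads are 19 mm wide; open, the fingers measure 130 mm over their backs; the gripper's body (75 mm by 190 mm) begins 47 mm behind the grasp point.
Start: joints at [-1.327, 0.342, 1.524, -0, 1.275, -0.146], TCP at [0.2, -0.486, 0.227] pointing down, gripper open.
Joint ranges: [-2.53, 2.53], [-0.77, 2.02], [0.04, 2.7], [-1, 4.14], [0.28, 2.66], [-3.11, 3.11]. Speed limits (rad/s): [2.57, 2.57, 3.14, 3.14, 3.14, 3.14].

## Interface

Orientations are given as a 3x3 rotation matrix whose columns are the frame's x, y, z axes.
In Python, from cell import manip gives the robot as it stands.
- The arm moves only by the shell command python3 -m handwheel 'ROWS'. ROWS is JSON, a list of rows, each an object of numbers: "rx", "ry", "rz": the turn, a rotation vector about the world's x, y, z in rad; "tx", "ty", "tz": the shift along the world's x, y, z in m; "grip": the opening, from 0 (shut) to 1 (fully open). In form: [{"rx": .., "ry": .., "rz": .., "tx": .., "ty": .., "tz": .., "grip": ..}, ...]. A call has 1 to 20 rows; each row is the pose to reach, as a shift and turn from the pose commanded when the call began; what a row does not reach only later rows make up. A row lasts 1/8 s, in which the tool goes at most 62.5 mm and 10.7 degrees, less where a joint would pass 70% of its speed; a pose out of reach is approached as far as the arm can. A call with a gripper value outside its range is refused whole. The fingers move at their own pace and stop on an object; the grip force is fixed at half the most. Time passes only in rows, so rows that repeat a pose let the fingers close. It gives the time, the measured TCP pose, the force, the opening and the grip force at its end, in the units of the state.
- manip.sense(): the state, without advancing time (a new reading comes with each control period).
- manip.get_image(name): name is "scene" or "top" or "wrist"; returns a dict with "color" (480x640x3 uint8, blue, green, red), "z_map" (480x640 float32, m along the optical axis (not along the pixel's ray), 0 where there is no reading), "mtx" (3x3 intrinsics, pixels), "k1" (the pictures are not rectified: a ray, as slopes to the right and down, at radius r is drawn at 1 + k1 r^2 times it, then the intrinsics apply), "R" (3x3) and "t" (3): a world point X has camera coordinates R X + t; the wrist camera has in their place "hand_eye" (4x4, takes a point from camera to tool coordinates, whose origin is the TCP and whose axes are the flange's). Camera axes: x right, y down, z forward; pixel columns grow to the right and rows downward; lengths in m; the calibration is good to about 2 mm. A picture is of the moment at which its call begins: read the wrist's pose just before it.
- manip.hand_in(): hands the job in; it is judged then, once.
The state is a dict: "clock": time; "joint_pos": joint angles; "qvel": joint speeds; "joint_efforts": joint torques, N m; "eef_pos": TCP position; "tool_rot": TCP orientation; "force": force on the tool from outside, world axes, zero at the start; "moment": the same for the moment, N m; "width": finger opening in m; "finger_force": force on a finger pad.
Only numpy, scipy, OpenCV 4.12 (cv2) and the standard library are available. Lean on these libraries where they do the work, as an engineer would, in place of code of your own. Each camera call takes 0.05 s, during which the arm holds its last target. There are 200 camera calls.

## Task

Set the smaller of the two plug-in relays upright and fully down in the nest of the slide's carriage while the carriage is at its loading (right-hand) end, with the relay's screw-terminal side facing the contact head's side of the rail. Then slide the carriage along to the next station, the middle one in front of the contact head, until the detent roller drops into its notch, without running past it. Leave the other things on the bench where they are.

Things in the scene. Friction and masses are not known exactly. Their poses are not given: they have to be found in the camera images.
- relay_small: The smaller plug-in relay: black base 55 x 45 mm (x, y) and 20 mm high, beige case 42 x 40 mm on it, 60 mm high in all. Origin: centre of its underside; z up. Its row of three brass screw terminals lies on the base's ledge at its -x side, the side that also bears the paper label.
- relay_terminals (a point): The middle screw terminal of the small relay: on top of the base's ledge, 24.5 mm to the relay's -x side of its centre, 20 mm above its underside.
- nest (a point): Middle of the nest floor on the carriage, 44 mm above the bench. Four corner angles, 14 mm high, bound a space of 59 mm (x) by 49 mm (y), open between them and flaring 3 mm outward above 6 mm; the relay's 55 mm length goes along x. x points across the rail to the contact head's side (away from the ball knob), y along the rail from the loading end to the next station, z up.
- knob (a point): Centre of the carriage's black ball knob, 28 mm in diameter, 102 mm above the bench and 75 mm from the nest's middle on its -x side; steel post of 10 mm diameter below it on a 36 mm wide dark block (top 73 mm above the bench).
- carriage (a joint): Travel of the carriage along nest y, m: 0 = loading station (right-hand end), 0.100 = test station (middle, at the contact head), 0.200 = unloading station. A sprung roller drops into a V notch at each and pulls the carriage home from 5 mm either side; leaving a notch takes about 11 N, sliding 1 to 2 N. At the start it stands 0 to 30 mm ahead of the loading notch.
- test_station (a point): Fixed point where the middle of the nest floor lies at the test station; same axes as the nest. The contact head, a dark upright reaching 86 mm above the bench, stands on its +x side from 45 mm on; its three spring contacts point at the nest 23 mm above its floor, tips 34 mm from this point.
- test_fixture: The slide's fixed frame: grey sole plate 175 x 330 x 12 mm with a steel guide rail along its y, end stops 40 mm high at both ends, and a notched index bar 34 mm high along its robot-side edge. Origin at bench height under the middle of its length, 20 mm to the knob's side of the rail; x and y as for the nest, so it reaches from -70 to +105 mm in x.
- relay_large: The other, larger plug-in relay (60 x 50 mm, 70 mm high), same looks; a bystander, too big for the nest. Origin: centre of its underside.
- plug_box: Black connector block 50 x 55 x 45 mm with white sockets on top; a bystander. Origin: centre of its underside.
- terminal_strip_1: Beige eight-way terminal strip 26 x 104 mm (x, y), 23 mm high; a bystander. Origin: centre of its underside.
- pliers_1: Combination pliers lying flat, 58 x 180 mm (x, y), 12 mm high; a bystander. Origin: centre of its underside.
- screwdriver_1: Screwdriver with black handle lying down, 30 x 172 mm (x, y), 31 mm high; a bystander. Origin: centre of its underside.

How it is judged:
On the way, in this order (a step that is already met when the one before it is completed fails the run):
1. the small relay stands released, fully down in the nest, terminals towards the contact head's side, with the carriage still at its loading end (less than 50 mm ahead of the loading station) (x of relay_small in the frame of nest between -0.004 and 0.004 m and y of relay_small in the frame of nest between -0.004 and 0.004 m and z of relay_small in the frame of nest between -0.003 and 0.003 m and x of relay_terminals in the frame of nest above 0.018 m and angle between relay_small's own z axis and vertical below 0.08 rad and contact force between the fingers and relay_small below 0.3 N and value of joint carriage below 0.05 m), for 0.2 s.
2. the carriage sits at the test station, within 3 mm (value of joint carriage between 0.097 and 0.103 m), for 0.2 s.
At the end, for the whole second after the job is handed in: The carriage rests at the test station within 3 mm; the small relay stands in its nest, released and at rest, within 4 mm of the nest's middle and 3 mm of its floor, upright (under 0.08 rad), its terminals on the contact head's side (all of step 2 and x of relay_small in the frame of nest between -0.004 and 0.004 m and y of relay_small in the frame of nest between -0.004 and 0.004 m and z of relay_small in the frame of nest between -0.003 and 0.003 m and x of relay_terminals in the frame of nest above 0.018 m and angle between relay_small's own z axis and vertical below 0.08 rad and contact force between the fingers and relay_small below 0.3 N and velocity of joint carriage between -0.01 and 0.01 m/s and linear speed of relay_small below 0.02 m/s); the robot touches nothing.
It fails at once if the carriage overruns the test station by more than 15 mm (value of joint carriage above 0.115 m).
It fails at once if another thing on the bench is moved by more than 25 mm (distance of any of relay_large, plug_box, terminal_strip_1, pliers_1, screwdriver_1 from where it was at the start of the episode above 0.025 m).
It also fails if it takes over 54 s, if anything falls off the work surface, if the arm or the gripper's body presses on something with over 40 N, if the wrist force passes 120 N, or if a joint passes its speed limit or range.

## Working session

There is one attempt and no reset: what is moved stays moved. The work goes in short steps, Python scripts to look and compute and a shell command to move; the robot and the scene stay as the last step left them, time stands still between calls to the robot, and variables do not carry over. Pictures are saved under pics/ and viewed, at most 10 in all, crops included, and the job is handed in when it is done.

```bash
mkdir -p pics; ls; python3 - <<'E'
from cell import manip
import cv2,numpy as np
s=manip.sense(); print(s['clock'],s['eef_pos'],s['tool_rot'],s['width'])
for n in ('top','scene'):
    d=manip.get_image(n); cv2.imwrite(f'pics/{n}0.png',d['color']); np.savez(f'{n}0.npz',**d)
    print(n,d['mtx'],d['k1'],d['R'],d['t'])
E
```

```text
pics
0.0 [ 0.19939911 -0.48520147  0.22604732] [[ 9.24984410e-01  3.80004866e-01 -3.78350033e-04]
 [ 3.80004987e-01 -9.24983188e-01  1.52033393e-03]
 [ 2.27766873e-04 -1.55006008e-03 -9.99998773e-01]] 0.09174932170137881
top [[524.80217861   0.         313.62450182]
 [  0.         524.80217861 234.79002596]
 [  0.           0.           1.        ]] -0.15855443815705875 [[ 0.0236003  -0.99969255  0.00760427]
 [-0.99031764 -0.02441846 -0.13665541]
 [ 0.13679908 -0.00430553 -0.99058946]] [-0.04795165  0.57936833  1.04541805]
scene [[499.50872313   0.         323.61611704]
 [  0.         499.50872313 245.93448448]
 [  0.           0.           1.        ]] -0.10969796359867558 [[-0.64762418 -0.76194133 -0.00532195]
 [-0.3752038   0.32497396 -0.86810946]
 [ 0.66317798 -0.56021186 -0.49634428]] [0.34834188 0.28938968 0.85846171]
```

View pics/top0.png

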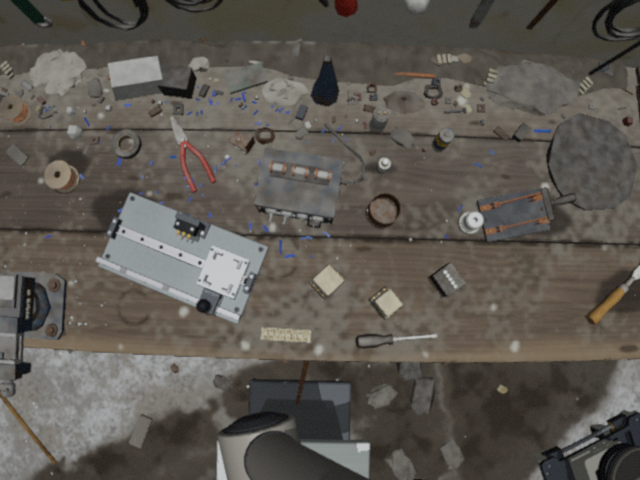

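View pics/scene0.png

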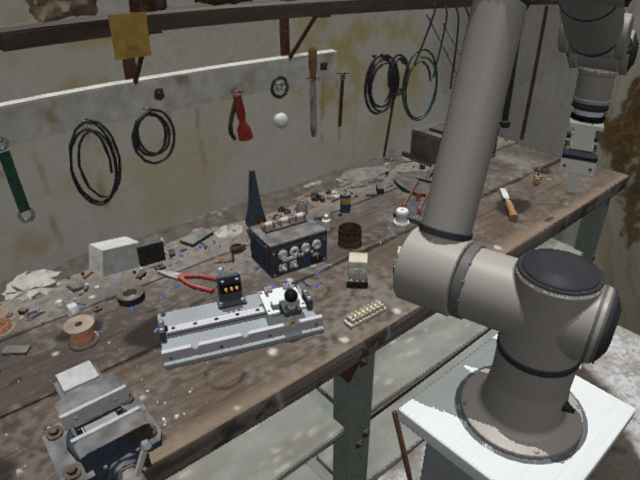

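The top view shows two beige-cased relays near (327,281) and (386,302), the plug box at (448,279), the carriage nest near (223,271) with its knob at (204,305), and the contact head at (187,226). I'll get metric positions next.

```bash
cat > h.py <<'E'
import numpy as np,cv2
def rays(d,uv):
    k=float(d['k1']);D=np.array([k,0,0,0,0.])
    p=cv2.undistortPoints(np.float64(uv).reshape(-1,1,2),d['mtx'],D,None,None,None,(3,50,1e-9)) if False else cv2.undistortPoints(np.float64(uv).reshape(-1,1,2),d['mtx'],D)
    return np.c_[p[:,0],np.ones(len(p))]
def plane(d,uv,z):
    r=rays(d,uv)@d['R']; c=-d['R'].T@d['t']
    return c+r*((z-c[2])/r[:,2])[:,None]
def cloud(d):
    v,u=np.mgrid[:480,:640]; r=rays(d,np.c_[u.ravel(),v.ravel()])
    P=(r*d['z_map'].reshape(-1,1)-d['t'])@d['R']
    P[d['z_map'].ravel()==0]=np.nan
    return P.reshape(480,640,3)
def load(f): return dict(np.load(f))
E
python3 - <<'E'
from h import *
d=load('top0.npz');P=cloud(d);im=d['color']
for n,(u,v) in dict(A=(327,281),B=(386,302),box=(448,279),nest=(223,271),knob=(204,305),head=(187,222)).items():
    w=P[v-25:v+25,u-25:u+25].reshape(-1,3); 
    print(n,P[v,u].round(4),'max z',np.nanpercentile(w[:,2],99.5).round(4))
# relay cases: beige mask with height
hsv=cv2.cvtColor(im,cv2.COLOR_BGR2HSV)
for n,(u,v) in dict(A=(327,281),B=(386,302)).items():
    sl=np.s_[v-25:v+25,u-25:u+25]; Q=P[sl]
    m=(Q[...,2]>np.nanmax(Q[...,2])-0.012)
    z=np.nanmedian(Q[m][:,2]); 
    for nm,mm in (('case',m),('all',Q[...,2]>.012)):
        vv,uu=np.nonzero(mm); X=Q[mm]
        r=cv2.minAreaRect(np.float32(X[:,:2]*1000)); print(n,nm,z.round(4),len(X),r)
a=cv2.resize(im[250:330,300:480],None,fx=4.4,fy=4.4,interpolation=cv2.INTER_CUBIC)
b=cv2.resize(im[185:330,90:280],None,fx=4,fy=4,interpolation=cv2.INTER_CUBIC)
cv2.imwrite('pics/ra.png',a);cv2.imwrite('pics/fx.png',b)
E
```

```text
A [ 0.4842 -0.0627  0.0685] max z 0.074
B [ 0.445  -0.1822  0.0613] max z 0.0641
box [ 0.4948 -0.3147  0.0393] max z 0.0462
nest [0.5002 0.1496 0.0464] max z 0.075
knob [0.4299 0.1718 0.1158] max z 0.1168
head [0.5947 0.2219 0.0791] max z 0.0888
A case 0.0704 509 ((487.24786376953125, -64.54048919677734), (45.1617317199707, 45.03306579589844), 43.9399528503418)
A all 0.0704 691 ((487.35723876953125, -64.54409790039062), (49.999454498291016, 60.08540725708008), 43.657718658447266)
B case 0.0599 416 ((444.37176513671875, -188.00384521484375), (42.34649658203125, 41.06637191772461), 39.95454025268555)
B all 0.0599 614 ((444.0960388183594, -187.73626708984375), (55.62066650390625, 45.285438537597656), 39.32638931274414)
```

View pics/ra.png

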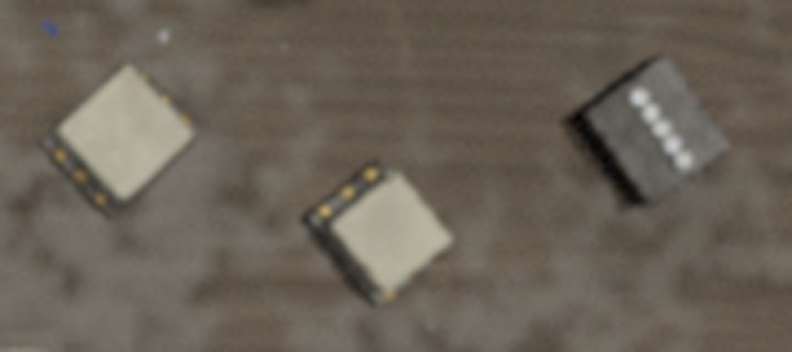

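View pics/fx.png

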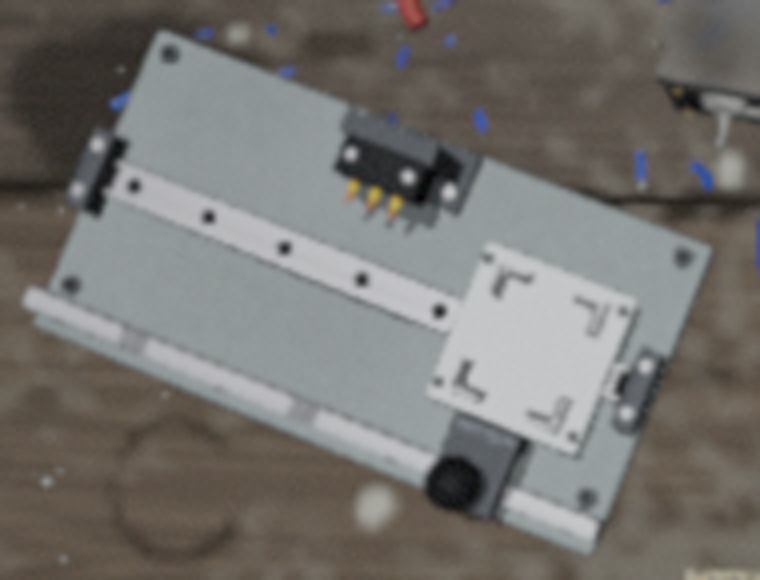

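Relay B is the small one: its case is 42x41 mm, its base 55x45 mm and its top at 60 mm. Three terminals face the upper left, around crop (348,192). The fixture crop shows the white carriage plate at about (535,345) and the knob at (455,482). I'll measure the fixture and check relay B's sides.

```bash
python3 - <<'E'
from h import *
d=load('top0.npz');P=cloud(d);im=d['color'];hsv=cv2.cvtColor(im,cv2.COLOR_BGR2HSV)
Z=P[...,2];box=np.zeros_like(Z,bool);box[185:330,90:280]=1
for n,lo,hi in (('sole',.006,.05),('plate',.038,.050)):
    m=(box&(Z>lo)&(Z<hi)).astype(np.uint8)
    if n=='plate': m&=(hsv[...,2]>170).astype(np.uint8)
    k,l,s,c=cv2.connectedComponentsWithStats(m); i=1+np.argmax(s[1:,4]); mm=l==i
    X=P[mm]; print(n,s[i],np.median(X[:,2]).round(4)); print(cv2.minAreaRect(np.float32(X[:,:2]*1000)))
    if n=='plate':
        ct=max(cv2.findContours(mm.astype(np.uint8),0,2)[0],key=cv2.contourArea)
        q=plane(d,cv2.boxPoints(cv2.minAreaRect(ct)),.044);print(q.round(4),q.mean(0))
m=box&(Z>.085)&(hsv[...,2]<70); v,u=np.nonzero(m); 
k,l,s,c=cv2.connectedComponentsWithStats((box&(hsv[...,2]<45)&(Z>.08)).astype(np.uint8));print(s,c)
for i in range(1,k):
  if s[i,4]>30: print('comp',plane(d,[c[i]],.102),P[l==i].mean(0), np.nanmax(P[l==i][:,2]))
print('term mid',plane(d,[[300+348/4.4,250+192/4.4],[300+372/4.4,250+174/4.4],[300+325/4.4,250+211/4.4],[300+388/4.4,250+295/4.4]],.021).round(4))
E
```

```text
sole [   96   192   172   132 11346] 0.0138
((530.8406372070312, 246.58364868164062), (332.42523193359375, 177.6007843017578), 70.18840026855469)
plate [ 196  245   53   53 1415] 0.0445
((499.8552551269531, 151.30105590820312), (83.26615142822266, 85.76966857910156), 69.81903839111328)
[[0.4738 0.2051 0.044 ]
 [0.555  0.176  0.044 ]
 [0.5257 0.0978 0.044 ]
 [0.4454 0.1272 0.044 ]] [0.49998071 0.1515386  0.044     ]
[[     0      0    640    480 307048]
 [   180    221      3      3      3]
 [   184    225      1      1      1]
 [   199    224      1      1      1]
 [   176    227      1      1      1]
 [   180    227      2      1      2]
 [   183    227      2      1      2]
 [   195    227      2      1      2]
 [   178    228      1      1      1]
 [   180    229      2      1      2]
 [   183    229      2      2      2]
 [   186    228      1      1      1]
 [   195    229      1      1      1]
 [   187    232      1      1      1]
 [   189    232      1      1      1]
 [   192    232      2      3      3]
 [   197    300     13     13    128]] [[319.55891587 239.47331036]
 [181.         222.        ]
 [184.         225.        ]
 [199.         224.        ]
 [176.         227.        ]
 [180.5        227.        ]
 [183.5        227.        ]
 [195.5        227.        ]
 [178.         228.        ]
 [180.5        229.        ]
 [183.5        229.5       ]
 [186.         228.        ]
 [195.         229.        ]
 [187.         232.        ]
 [189.         232.        ]
 [192.66666667 233.        ]
 [203.21875    305.703125  ]]
comp [[0.42847128 0.1759909  0.102     ]] [0.42850654 0.17388085 0.11237553] 0.12002878973357803
term mid [[ 0.4626 -0.1733  0.021 ]
 [ 0.4713 -0.1847  0.021 ]
 [ 0.4534 -0.1625  0.021 ]
 [ 0.4144 -0.1929  0.021 ]]
```

```bash
python3 -m handwheel '[{"tx":0.04,"ty":0.06,"tz":0.03},{"tx":0.08,"ty":0.12,"tz":0.06},{"tx":0.12,"ty":0.18,"tz":0.08},{"tx":0.15,"ty":0.21,"tz":0.10},{"tx":0.15,"ty":0.21,"tz":0.10},{"tx":0.15,"ty":0.21,"tz":0.10}]'; python3 - <<'E'
from cell import manip
import numpy as np,cv2
s=manip.sense(); d=manip.get_image('wrist'); cv2.imwrite('pics/w1.png',d['color'])
np.savez('w1.npz',**d,p=s['eef_pos'],Rt=s['tool_rot']); print(s['clock'],s['eef_pos'],s['joint_pos'],d['hand_eye'])
E
```

```text
0.1 [ 0.19940293 -0.48528242  0.22612674] [-1.32704263e+00  3.42641374e-01  1.52490364e+00 -4.31344203e-05
  1.27536877e+00 -1.46022498e-01] [[-3.31070008e-05 -9.64638109e-01 -2.63577916e-01  7.17407804e-02]
 [ 9.99999342e-01 -3.34291318e-04  1.09782781e-03  1.96838682e-04]
 [-1.14711835e-03 -2.63577706e-01  9.64637485e-01 -1.58395022e-01]
 [ 0.00000000e+00  0.00000000e+00  0.00000000e+00  1.00000000e+00]]invalid input
```

View pics/w1.png

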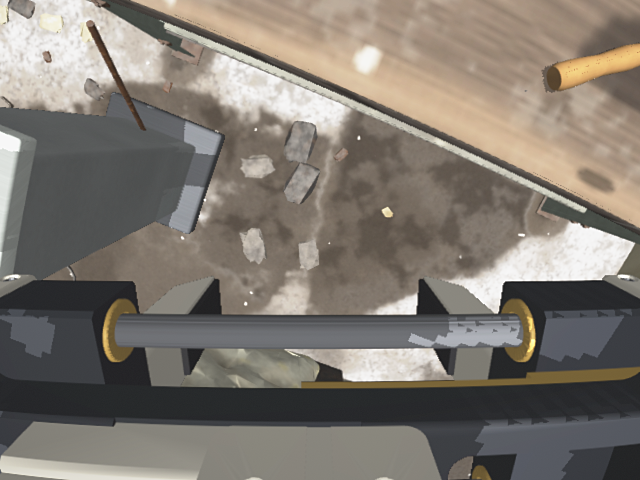

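The first move was refused, probably because each row needs every key. The wrist view shows only floor and bench edge. I'll go to a viewpoint just beyond relay B on its terminal side, with the tool turned +17°.

```bash
python3 -m handwheel '[{"rx":0,"ry":0,"rz":0.3,"tx":0.283,"ty":0.329,"tz":0,"grip":1},{"rx":0,"ry":0,"rz":0.3,"tx":0.283,"ty":0.329,"tz":0,"grip":1},{"rx":0,"ry":0,"rz":0.3,"tx":0.283,"ty":0.329,"tz":0,"grip":1},{"rx":0,"ry":0,"rz":0.3,"tx":0.283,"ty":0.329,"tz":0,"grip":1},{"rx":0,"ry":0,"rz":0.3,"tx":0.283,"ty":0.329,"tz":0,"grip":1},{"rx":0,"ry":0,"rz":0.3,"tx":0.283,"ty":0.329,"tz":0,"grip":1},{"rx":0,"ry":0,"rz":0.3,"tx":0.283,"ty":0.329,"tz":0,"grip":1},{"rx":0,"ry":0,"rz":0.3,"tx":0.283,"ty":0.329,"tz":0,"grip":1},{"rx":0,"ry":0,"rz":0.3,"tx":0.283,"ty":0.329,"tz":0,"grip":1},{"rx":0,"ry":0,"rz":0.3,"tx":0.283,"ty":0.329,"tz":0,"grip":1}]'; cat >> h.py <<'E'
def snap(manip,name):
    s=manip.sense(); d=manip.get_image('wrist'); cv2.imwrite(f'pics/{name}.png',d['color'])
    T=np.eye(4);T[:3,:3]=s['tool_rot'];T[:3,3]=s['eef_pos'];T=T@d['hand_eye']
    d['R']=T[:3,:3].T;d['t']=-d['R']@T[:3,3]; np.savez(name+'.npz',**d)
    y=np.array(s['tool_rot'])[:,1]
    print(s['clock'],np.round(s['eef_pos'],4),'yaw_y',np.degrees(np.arctan2(y[1],y[0])).round(2),np.round(s['joint_pos'],3),d['mtx'][0],d['k1']); return d
E
python3 - <<'E'
from cell import manip
from h import *
snap(manip,'w2')
E
```

```text
clock: 1.4
eef_pos: [0.4818, -0.1577, 0.2267]
tool_rot: [[0.773, 0.635, -0.0], [0.635, -0.773, -0.0], [-0.0, -0.0, -1.0]]
force: [-0.3, -0.4, -0.0]
width: 0.0919
finger_force: 0.0
1.4 [ 0.4818 -0.1577  0.2267] yaw_y -50.58 [-0.467  0.309  1.572 -0.     1.26   0.416] [369.0595536    0.         318.50535749] -0.07535243942966814
```

View pics/w2.png

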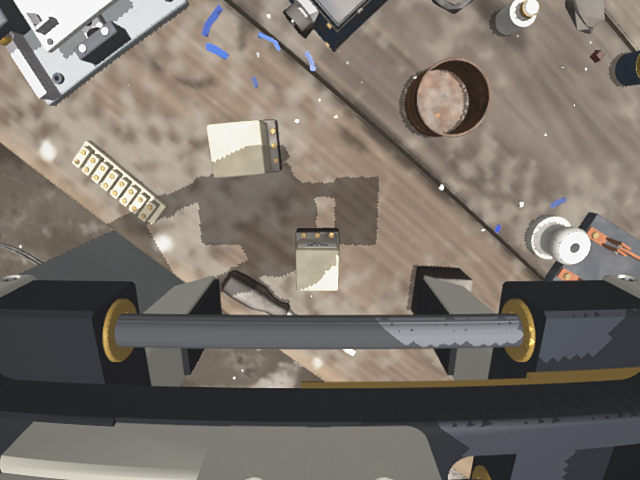

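The wrist view shows relay B at (318,262) with its terminals at the top, around (318,235), and a shaded case face at (318,245). I'll zoom in to look for the label.

```bash
python3 - <<'E'
import cv2,numpy as np
w=cv2.imread('pics/w2.png');s=cv2.imread('pics/scene0.png')
f=lambda a,k:cv2.resize(a,k,interpolation=cv2.INTER_CUBIC)
b=f(w[222:297,288:348],(400,500)); b=np.clip(b.astype(float)*1.6,0,255).astype(np.uint8)
cv2.imwrite('pics/z1.png',np.hstack([b,f(s[245:295,335:375],(400,500))]))
E
```

```text
(no output)
```

View pics/z1.png

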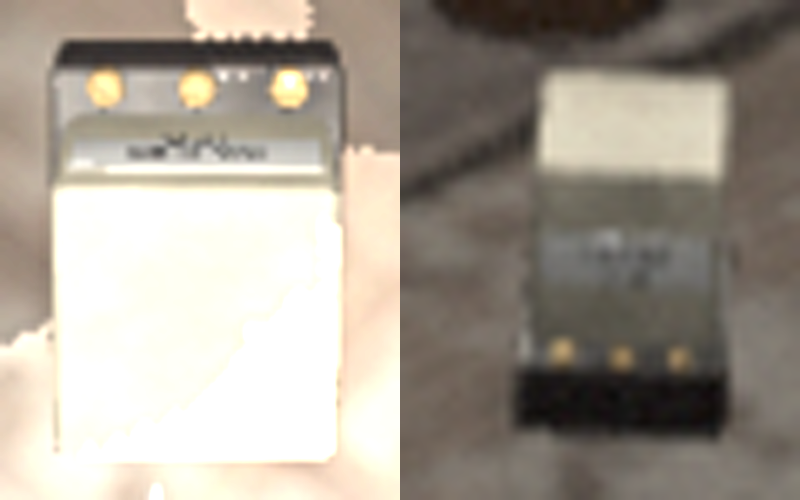

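The label is on the same side as the three terminals, which face +39° (+x+y). Next I'll cross-check relay B's centre from the wrist view.

```bash
python3 - <<'E'
from h import *
d=load('w2.npz')
print(plane(d,[[317.6,270.7]],.06),plane(d,[[317.5,235.5]],.021))
P=cloud(d);Q=P[225:300,285:350];Q=Q[(Q[...,2]>.05)];print(cv2.minAreaRect(np.float32(Q[:,:2]*1000)),np.median(Q[:,2]))
E
```

```text
[[ 0.44570287 -0.18728654  0.06      ]] [[ 0.46404731 -0.17203413  0.021     ]]
((446.13580322265625, -186.25621032714844), (42.442840576171875, 40.016868591308594), 39.2055778503418) 0.06021799329118283
```

The centre is (0.4455, -0.187), consistent in both views. Now I'll grasp it across its 40 mm faces with the TCP 25 mm above the bench.

```bash
python3 -m handwheel '[{"rx":0,"ry":0,"rz":0,"tx":-0.036,"ty":-0.029,"tz":-0.06,"grip":0.8},{"rx":0,"ry":0,"rz":0,"tx":-0.036,"ty":-0.029,"tz":-0.1,"grip":0.8},{"rx":0,"ry":0,"rz":0,"tx":-0.036,"ty":-0.029,"tz":-0.14,"grip":0.8},{"rx":0,"ry":0,"rz":0,"tx":-0.036,"ty":-0.029,"tz":-0.18,"grip":0.8},{"rx":0,"ry":0,"rz":0,"tx":-0.036,"ty":-0.029,"tz":-0.202,"grip":0.8},{"rx":0,"ry":0,"rz":0,"tx":-0.036,"ty":-0.029,"tz":-0.202,"grip":0.8},{"rx":0,"ry":0,"rz":0,"tx":-0.036,"ty":-0.029,"tz":-0.202,"grip":0.8}]'; python3 -m handwheel '[{"rx":0,"ry":0,"rz":0,"tx":0,"ty":0,"tz":0,"grip":0.3},{"rx":0,"ry":0,"rz":0,"tx":0,"ty":0,"tz":0,"grip":0.3},{"rx":0,"ry":0,"rz":0,"tx":0,"ty":0,"tz":0,"grip":0.3},{"rx":0,"ry":0,"rz":0,"tx":0,"ty":0,"tz":0,"grip":0.3},{"rx":0,"ry":0,"rz":0,"tx":0,"ty":0,"tz":0,"grip":0.3},{"rx":0,"ry":0,"rz":0,"tx":0,"ty":0,"tz":0,"grip":0.3}]'
```

```text
clock: 2.33
eef_pos: [0.4468, -0.1865, 0.0257]
tool_rot: [[0.772, 0.636, 0.001], [0.636, -0.772, -0.001], [0.0, 0.001, -1.0]]
force: [0.2, -0.2, 0.4]
width: 0.0735
finger_force: 0.0
clock: 3.08
eef_pos: [0.4465, -0.1856, 0.0249]
tool_rot: [[0.771, 0.636, 0.0], [0.636, -0.771, -0.0], [0.0, 0.0, -1.0]]
force: [-0.6, -0.2, 4.5]
width: 0.0402
finger_force: 30.0
```

It's gripped at a 40.2 mm opening. I'll lift, carry it over relay A, turn it by -59.5° and hover above the nest.

```bash
python3 -m handwheel '[{"rx":0,"ry":0,"rz":0,"tx":0,"ty":0,"tz":0.05,"grip":0.3},{"rx":0,"ry":0,"rz":0,"tx":0,"ty":0,"tz":0.1,"grip":0.3},{"rx":0,"ry":0,"rz":-0.1,"tx":0,"ty":0,"tz":0.13,"grip":0.3},{"rx":0,"ry":0,"rz":-0.25,"tx":0.008,"ty":0.05,"tz":0.13,"grip":0.3},{"rx":0,"ry":0,"rz":-0.4,"tx":0.016,"ty":0.1,"tz":0.13,"grip":0.3},{"rx":0,"ry":0,"rz":-0.55,"tx":0.025,"ty":0.15,"tz":0.13,"grip":0.3},{"rx":0,"ry":0,"rz":-0.7,"tx":0.033,"ty":0.2,"tz":0.13,"grip":0.3},{"rx":0,"ry":0,"rz":-0.85,"tx":0.041,"ty":0.25,"tz":0.13,"grip":0.3},{"rx":0,"ry":0,"rz":-1.0,"tx":0.05,"ty":0.3,"tz":0.13,"grip":0.3},{"rx":0,"ry":0,"rz":-1.038,"tx":0.055,"ty":0.336,"tz":0.12,"grip":0.3},{"rx":0,"ry":0,"rz":-1.038,"tx":0.055,"ty":0.336,"tz":0.105,"grip":0.3},{"rx":0,"ry":0,"rz":-1.038,"tx":0.055,"ty":0.336,"tz":0.105,"grip":0.3},{"rx":0,"ry":0,"rz":-1.038,"tx":0.055,"ty":0.336,"tz":0.105,"grip":0.3}]'; python3 - <<'E'
from cell import manip
from h import *
d=snap(manip,'w3')
E
```

```text
clock: 4.7
eef_pos: [0.5016, 0.1494, 0.1298]
tool_rot: [[0.94, -0.342, -0.0], [-0.342, -0.94, -0.0], [-0.0, 0.0, -1.0]]
force: [0.1, -0.8, -2.6]
width: 0.0405
finger_force: 30.0
4.7 [0.5016 0.1494 0.1298] yaw_y -110.01 [ 0.143  0.438  1.667 -0.     1.037  2.063] [369.0595536    0.         318.50535749] -0.07535243942966814
```

View pics/w3.png

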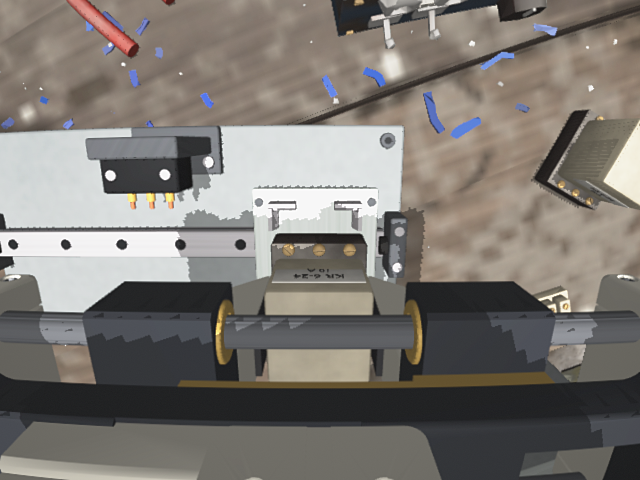

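The gripped relay's terminals are at (288,250), (319,250) and (350,250). The plate's front edge is at row 188 between columns 253 and 378, and its corner holes are at (258,202) and (371,202). I'll measure the relay against the nest within this one view.

```bash
python3 - <<'E'
from h import *
d=load('w3.npz');a=np.radians(-20.);ax=np.array([[np.cos(a),np.sin(a)],[-np.sin(a),np.cos(a)]])
o=np.array([.4999,.151]); f=lambda uv,z:((plane(d,uv,z)[:,:2]-o)@ax.T*1000).round(1)
print('terms',f([[288,250],[319,250],[350,250]],.126).tolist())
print('edge',f([[253,188],[378,188]],.044).tolist(),'holes',f([[258,202],[371,202]],.044).tolist())
print('tcp',((np.array([.5016,.1494])-o)@ax.T*1000).round(1))
g=cv2.cvtColor(d['color'],cv2.COLOR_BGR2GRAY); t=load('top0.npz')
h=lambda uv:((plane(t,uv,.044)[:,:2]-o)@ax.T*1000).round(1)
print('top holes',h([[90+488/4,185+258/4],[90+624/4,185+312/4],[90+438/4,185+381/4],[90+573/4,185+437/4]]).tolist())
P=cloud(d);m=(np.abs(P[...,2]-.044)<.004)&(g>150);m[:,:240]=0;m[:,390:]=0;m[:180]=0;m[235:]=0
k,l,s,c=cv2.connectedComponentsWithStats(m.astype(np.uint8));i=1+np.argmax(s[1:,4]);print(s[i])
E
```

```text
terms [[25.0, 13.3], [25.0, -0.9], [25.0, -15.1]]
edge [[43.2, 42.7], [43.2, -40.2]] holes [[33.9, 39.7], [33.8, -35.8]]
tcp [ 2.1 -0.9]
top holes [[33.3, 37.5], [33.4, -38.7], [-34.7, 37.1], [-35.4, -38.5]]
[ 252  188  126   47 4629]
```

The relay is about 1.5 mm short in y and within 0.5 mm in x, so I'll apply that correction and lower.

```bash
python3 -m handwheel '[{"rx":0,"ry":0,"rz":0,"tx":0,"ty":0.0015,"tz":-0.02,"grip":0.3},{"rx":0,"ry":0,"rz":0,"tx":0,"ty":0.0015,"tz":-0.04,"grip":0.3},{"rx":0,"ry":0,"rz":0,"tx":0,"ty":0.0015,"tz":-0.047,"grip":0.3},{"rx":0,"ry":0,"rz":0,"tx":0,"ty":0.0015,"tz":-0.051,"grip":0.3},{"rx":0,"ry":0,"rz":0,"tx":0,"ty":0.0015,"tz":-0.054,"grip":0.3},{"rx":0,"ry":0,"rz":0,"tx":0,"ty":0.0015,"tz":-0.056,"grip":0.3},{"rx":0,"ry":0,"rz":0,"tx":0,"ty":0.0015,"tz":-0.056,"grip":0.3}]'
```

```text
clock: 5.62
eef_pos: [0.5016, 0.1519, 0.0739]
tool_rot: [[0.94, -0.341, 0.0], [-0.341, -0.94, -0.0], [0.0, -0.0, -1.0]]
force: [-0.2, -0.3, -2.2]
width: 0.0405
finger_force: 30.0
```

```bash
python3 -m handwheel '[{"rx":0,"ry":0,"rz":0,"tx":0,"ty":0,"tz":-0.002,"grip":0.3},{"rx":0,"ry":0,"rz":0,"tx":0,"ty":0,"tz":-0.004,"grip":0.3},{"rx":0,"ry":0,"rz":0,"tx":0,"ty":0,"tz":-0.005,"grip":0.3},{"rx":0,"ry":0,"rz":0,"tx":0,"ty":0,"tz":-0.005,"grip":0.3}]'
```

```text
clock: 6.12
eef_pos: [0.5014, 0.1519, 0.0689]
tool_rot: [[0.94, -0.341, -0.0], [-0.341, -0.94, -0.0], [-0.0, 0.0, -1.0]]
force: [-0.8, 0.7, 1.1]
width: 0.0402
finger_force: 30.0
```

It touches the floor at the expected height (TCP 68.9 mm, force up 3 N). I'll release, rise and check.

```bash
python3 -m handwheel '[{"rx":0,"ry":0,"rz":0,"tx":0,"ty":0,"tz":0,"grip":0.75},{"rx":0,"ry":0,"rz":0,"tx":0,"ty":0,"tz":0,"grip":0.75},{"rx":0,"ry":0,"rz":0,"tx":0,"ty":0,"tz":0,"grip":0.75},{"rx":0,"ry":0,"rz":0,"tx":0,"ty":0,"tz":0,"grip":0.75},{"rx":0,"ry":0,"rz":0,"tx":0,"ty":0,"tz":0.03,"grip":0.75},{"rx":0,"ry":0,"rz":0,"tx":0,"ty":0,"tz":0.07,"grip":0.75},{"rx":0,"ry":0,"rz":0,"tx":-0.05,"ty":0.02,"tz":0.12,"grip":0.75},{"rx":0,"ry":0,"rz":0,"tx":-0.11,"ty":0.04,"tz":0.14,"grip":0.75},{"rx":0,"ry":0,"rz":0,"tx":-0.11,"ty":0.04,"tz":0.14,"grip":0.75},{"rx":0,"ry":0,"rz":0,"tx":-0.11,"ty":0.04,"tz":0.14,"grip":0.75}]'; python3 - <<'E'
from cell import manip
from h import *
d=snap(manip,'w4');P=cloud(d)
a=np.radians(-20.);ax=np.array([[np.cos(a),np.sin(a)],[-np.sin(a),np.cos(a)]]);o=np.array([.4999,.151])
D=np.linalg.norm(P[...,:2]-o,axis=2)<.06
m=D&(P[...,2]>.095)&(P[...,2]<.112);Q=P[m];r=cv2.minAreaRect(np.float32((Q[:,:2]-o)@ax.T*1000));print('case top',len(Q),np.median(Q[:,2]),r)
m=D&(P[...,2]>.058)&(P[...,2]<.070);Q=P[m];print('base top z',len(Q),np.median(Q[:,2]))
E
```

```text
clock: 7.38
eef_pos: [0.3916, 0.1921, 0.2092]
tool_rot: [[0.94, -0.34, 0.002], [-0.34, -0.94, 0.0], [0.001, -0.001, -1.0]]
force: [0.1, 0.5, 0.3]
width: 0.0686
finger_force: 0.0
7.375 [0.3916 0.1921 0.2092] yaw_y -109.88 [ 0.28   0.196  1.78  -0.     1.165  2.198] [369.0595536    0.         318.50535749] -0.07535243942966814
case top 3836 0.10430587348970727 ((-0.1540355682373047, 1.7596244812011719), (40.59835433959961, 40.821388244628906), 0.21997016668319702)
base top z 1096 0.06312050969846038
```

View pics/w4.png

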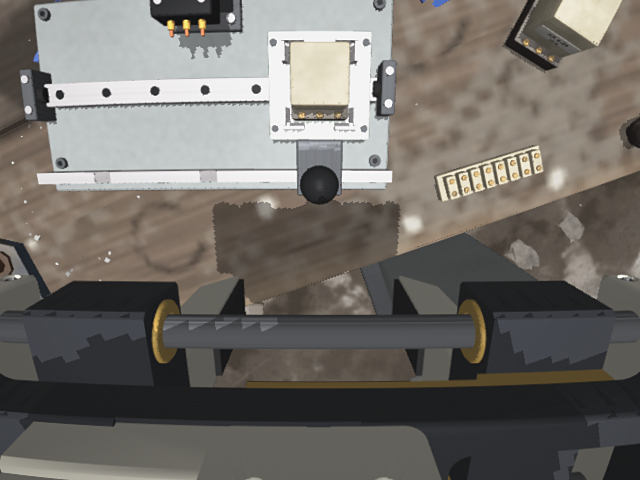

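Relay top is at 104 mm and base top at 63 mm, so it's fully down and square. The wrist view also shows the knob at (320,184) and the spring contacts near (170,26), (187,25) and (202,25). Now I'll measure the remaining travel.

```bash
python3 - <<'E'
from h import *
d=load('w4.npz');P=cloud(d)
a=np.radians(-20.);ax=np.array([[np.cos(a),np.sin(a)],[-np.sin(a),np.cos(a)]]);o=np.array([.4999,.151])
f=lambda uv,z:((plane(d,uv,z)[:,:2]-o)@ax.T*1000).round(1)
g=cv2.cvtColor(d['color'],cv2.COLOR_BGR2GRAY);m=((g<60)&(P[...,2]>.085));m[:150]=0;m[215:]=0;m[:,:280]=0;m[:,360:]=0
k,l,s,c=cv2.connectedComponentsWithStats(m.astype(np.uint8));i=1+np.argmax(s[1:,4]);print(s[i],c[i])
ct=max(cv2.findContours((l==i).astype(np.uint8),0,2)[0],key=cv2.contourArea);ce,r=cv2.minEnclosingCircle(ct);print(ce,r,'knob',f([ce],.102),plane(d,[ce],.102))
print('contacts',f([[170,27],[187,26],[202,26]],.067).tolist())
print('plate',f([[269,33],[371,33],[371,140],[269,140]],.044).tolist())
print('index bar ends',f([[38,178],[392,177]],.034).tolist(),'notches',f([[102,177],[208,176]],.034).tolist())
Q=((P[...,:2]-o)@ax.T*1000);M=(P[...,2]<.018)&(P[...,2]>.008)&(Q[...,0]<0)&(Q[...,0]>-45)
yy=Q[...,1][M];print('sole y',np.percentile(yy,[.2,99.8]))
M=(abs(P[...,2]-.04)<.006)&(abs(Q[...,0])<15)&(g<110);yy=Q[...,1][M]
for lo,hi in((-90,-50),(100,300)):
  w=yy[(yy>lo)&(yy<hi)];print('stop',len(w),np.percentile(w,[2,98]))
E
```

```text
[ 300  166   39   39 1106] [318.96745027 184.61934901]
(319.0, 184.75) 19.27605628967285 knob [[-75.    1.7]] [[0.43001352 0.17822054 0.102     ]]
contacts [[41.1, 114.6], [41.4, 101.4], [41.1, 89.9]]
plate [[41.3, 42.2], [41.5, -40.1], [-43.4, -42.6], [-43.6, 44.3]]
index bar ends [[-74.5, 266.1], [-75.6, -64.1]] notches [[-74.7, 201.5], [-74.8, 101.8]]
sole y [-311.02149544  264.64158835]
stop 117 [-62.4355882  -50.04138926]
stop 346 [247.14868643 265.26187015]
```

Knob at (0.430, 0.178) and the test station about 100 mm further along (0.342, 0.940). I'll grip the knob along the rail direction.

```bash
python3 -m handwheel '[{"rx":0,"ry":0,"rz":0,"tx":0.0384,"ty":-0.014,"tz":0,"grip":0.75},{"rx":0,"ry":0,"rz":0,"tx":0.0384,"ty":-0.014,"tz":-0.04,"grip":0.75},{"rx":0,"ry":0,"rz":0,"tx":0.0384,"ty":-0.014,"tz":-0.08,"grip":0.75},{"rx":0,"ry":0,"rz":0,"tx":0.0384,"ty":-0.014,"tz":-0.11,"grip":0.75},{"rx":0,"ry":0,"rz":0,"tx":0.0384,"ty":-0.014,"tz":-0.126,"grip":0.75},{"rx":0,"ry":0,"rz":0,"tx":0.0384,"ty":-0.014,"tz":-0.126,"grip":0.75},{"rx":0,"ry":0,"rz":0,"tx":0.0384,"ty":-0.014,"tz":-0.126,"grip":0.75}]';  python3 -m handwheel '[{"rx":0,"ry":0,"rz":0,"tx":0,"ty":0,"tz":0,"grip":0.2},{"rx":0,"ry":0,"rz":0,"tx":0,"ty":0,"tz":0,"grip":0.2},{"rx":0,"ry":0,"rz":0,"tx":0,"ty":0,"tz":0,"grip":0.2},{"rx":0,"ry":0,"rz":0,"tx":0,"ty":0,"tz":0,"grip":0.2},{"rx":0,"ry":0,"rz":0,"tx":0,"ty":0,"tz":0,"grip":0.2},{"rx":0,"ry":0,"rz":0,"tx":0,"ty":0,"tz":0,"grip":0.2}]'
```

```text
clock: 8.3
eef_pos: [0.4308, 0.1776, 0.0827]
tool_rot: [[0.94, -0.342, 0.0], [-0.342, -0.94, -0.0], [0.0, 0.0, -1.0]]
force: [-0.0, -0.1, 0.7]
width: 0.0687
finger_force: 0.0
clock: 9.05
eef_pos: [0.4299, 0.1779, 0.0828]
tool_rot: [[0.94, -0.341, 0.0], [-0.341, -0.94, 0.0], [0.0, -0.0, -1.0]]
force: [-0.5, 0.4, 1.1]
width: 0.0264
finger_force: 30.0
```

```bash
python3 -m handwheel '[{"rx":0,"ry":0,"rz":0,"tx":0.0027,"ty":0.0075,"tz":0,"grip":0.2},{"rx":0,"ry":0,"rz":0,"tx":0.0068,"ty":0.0188,"tz":0,"grip":0.2},{"rx":0,"ry":0,"rz":0,"tx":0.0116,"ty":0.032,"tz":0,"grip":0.2},{"rx":0,"ry":0,"rz":0,"tx":0.0164,"ty":0.0451,"tz":0,"grip":0.2},{"rx":0,"ry":0,"rz":0,"tx":0.0212,"ty":0.0583,"tz":0,"grip":0.2},{"rx":0,"ry":0,"rz":0,"tx":0.026,"ty":0.0714,"tz":0,"grip":0.2},{"rx":0,"ry":0,"rz":0,"tx":0.0301,"ty":0.0827,"tz":0,"grip":0.2},{"rx":0,"ry":0,"rz":0,"tx":0.0328,"ty":0.0902,"tz":0,"grip":0.2},{"rx":0,"ry":0,"rz":0,"tx":0.0342,"ty":0.094,"tz":0,"grip":0.2},{"rx":0,"ry":0,"rz":0,"tx":0.0342,"ty":0.094,"tz":0,"grip":0.2},{"rx":0,"ry":0,"rz":0,"tx":0.0342,"ty":0.094,"tz":0,"grip":0.2}]'
```

```text
clock: 10.42
eef_pos: [0.4641, 0.2721, 0.0828]
tool_rot: [[0.94, -0.341, 0.0], [-0.341, -0.94, 0.0], [0.0, -0.0, -1.0]]
force: [-1.2, 1.4, 2.4]
width: 0.0264
finger_force: 30.0
```

Residual force is small, so it's at the notch. I'll release, retreat upward and verify.

```bash
python3 -m handwheel '[{"rx":0,"ry":0,"rz":0,"tx":0,"ty":0,"tz":0,"grip":0.75},{"rx":0,"ry":0,"rz":0,"tx":0,"ty":0,"tz":0,"grip":0.75},{"rx":0,"ry":0,"rz":0,"tx":0,"ty":0,"tz":0,"grip":0.75},{"rx":0,"ry":0,"rz":0,"tx":0,"ty":0,"tz":0,"grip":0.75},{"rx":0,"ry":0,"rz":0,"tx":0,"ty":0,"tz":0.03,"grip":0.75},{"rx":0,"ry":0,"rz":0,"tx":0,"ty":0,"tz":0.08,"grip":0.75},{"rx":0,"ry":0,"rz":0,"tx":-0.04,"ty":0.0,"tz":0.12,"grip":0.75},{"rx":0,"ry":0,"rz":0,"tx":-0.074,"ty":-0.04,"tz":0.127,"grip":0.75},{"rx":0,"ry":0,"rz":0,"tx":-0.074,"ty":-0.04,"tz":0.127,"grip":0.75},{"rx":0,"ry":0,"rz":0,"tx":-0.074,"ty":-0.04,"tz":0.127,"grip":0.75},{"rx":0,"ry":0,"rz":0,"tx":-0.074,"ty":-0.04,"tz":0.127,"grip":0.75}]'; python3 - <<'E'
from cell import manip
from h import *
d=snap(manip,'w5');P=cloud(d)
a=np.radians(-20.);ax=np.array([[np.cos(a),np.sin(a)],[-np.sin(a),np.cos(a)]]);o=np.array([.4999,.151])
f=lambda uv,z:((plane(d,uv,z)[:,:2]-o)@ax.T*1000).round(1)
Q=(P[...,:2]-o)@ax.T*1000
g=cv2.cvtColor(d['color'],cv2.COLOR_BGR2GRAY)
m=(g<60)&(P[...,2]>.085)&(abs(Q[...,0]+75)<25)&(abs(Q[...,1]-100)<30)
k,l,s,c=cv2.connectedComponentsWithStats(m.astype(np.uint8));i=1+np.argmax(s[1:,4])
ct=max(cv2.findContours((l==i).astype(np.uint8),0,2)[0],key=cv2.contourArea);ce,r=cv2.minEnclosingCircle(ct);print(ce,r,'knob',f([ce],.102))
m=(P[...,2]>.095)&(P[...,2]<.112)&(abs(Q[...,0])<35)&(abs(Q[...,1]-100)<40);W=Q[m];print('case',np.median(P[m][:,2]),cv2.minAreaRect(np.float32(W)))
E
```

```text
clock: 11.8
eef_pos: [0.3908, 0.2323, 0.2094]
tool_rot: [[0.94, -0.341, -0.0], [-0.341, -0.94, -0.0], [-0.0, 0.0, -1.0]]
force: [-0.2, -0.2, -0.2]
width: 0.069
finger_force: 0.0
11.8 [0.3908 0.2323 0.2094] yaw_y -109.95 [0.367 0.23  1.734 0.    1.178 2.286] [369.0595536    0.         318.50535749] -0.07535243942966814
(89.65055847167969, 303.8166198730469) 89.35327911376953 knob [[-184.5  224.9]]
case 0.1042975328193669 ((0.008417129516601562, 101.64982604980469), (41.40371322631836, 41.826541900634766), 88.5352783203125)
```

View pics/w5.png

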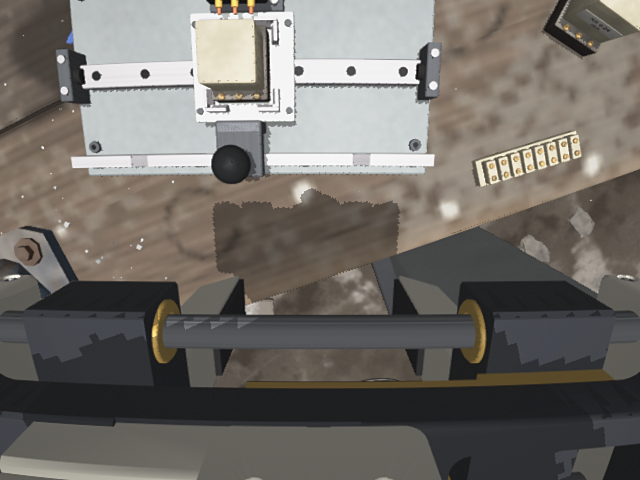

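```bash
python3 - <<'E'
from h import *
from cell import manip
d=load('w5.npz')
a=np.radians(-20.);ax=np.array([[np.cos(a),np.sin(a)],[-np.sin(a),np.cos(a)]]);o=np.array([.4999,.151])
f=lambda uv,z:((plane(d,uv,z)[:,:2]-o)@ax.T*1000).round(1).tolist()
print('knob',f([[231,164]],.102),'notches',f([[139,160],[361,159]],.034),'plate',f([[193,14],[297,14],[293,121],[191,121]],.044),'stops',f([[60,75],[438,70]],.04),'bar',f([[72,162],[434,160]],.034),'contacts',f([[207,5],[221,5],[235,5]],.067))
print(manip.sense()['clock'])
E
```

```text
knob [[-74.8, 101.6]] notches [[-74.4, 201.5], [-74.6, 1.6]] plate [[42.4, 140.7], [40.8, 56.6], [-42.7, 60.8], [-41.9, 147.6]] stops [[0.2, 263.1], [-0.2, -60.6]] bar [[-74.9, 266.3], [-75.0, -64.0]] contacts [[41.2, 122.5], [40.9, 112.0], [40.7, 101.5]]
11.85
```

The knob is at 101.6 mm and the loading and unloading notches at 1.6 and 201.5, so the carriage is within about 0.1 mm of the test station. The relay is seated and the robot is clear, so I'm handing in.

```bash
python3 -c "
from cell import manip
print(manip.hand_in())"
```

```text
the job is handed in; nothing more can be done
None
```

The job is handed in, with no verdict returned: the small relay is fully down in the nest, terminals towards the contact head, and the carriage measured within about 0.1 mm of the test station, with the gripper clear at 11.85 s.

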